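# Snap the lock cap onto the drying rack stud

### The job

Slide the yellow snap cap out through the open end of its blue keeper rail, carry it to the drying rack and press it straight down onto the steel stud: push past the click and keep pressing until the cap sits fully home on the green hub. Finish still gripping the cap and still pressing it firmly down on the hub; do not let go. Leave the other things on the ledge where they are.

Things in the scene. Friction and masses are not known exactly. Their poses are not given: they have to be found in the camera images.
- cap: Loose yellow round snap cap, 45 g, a hollow cup with its open end down. Origin: centre of its underside, z up its axis; height 50. Gripping barrel 33 to 34 diameter from 5 up to 50; round the bottom a flange 48 diameter, 5 thick. It starts in the keeper, flange flat on the slot floor, 6 above the ledge. Its yaw does not matter.
- cap_top (a point): Centre of the cap's flat closed top (black dot), 50 above its underside. Inside the cap, from below: a mouth 20 diameter through the 5 thick lip, then a bore 27 diameter up to 46 above the underside.
- keeper: Fixed blue keeper rail, 150 long (x), 70 wide (y), 16 high; origin centre of underside. T-slot along x: floor 6 above the ledge, 54 wide and 7 high inside; two overhanging lips on top (3 thick, tops 16 above the ledge) leave a gap of 39, so the cap's flange cannot lift out. The -x end (towards the robot, turned by yaw) is open, +x closed. The cap is clear of the lips at keeper x below -99.
- keeper_mouth (a point): Centre of the slot floor at the open end of the keeper; 6 above the ledge. Its -x axis is the way out.
- seat (a point): Centre of the flat top of the rack's round green hub (54 diameter), 22 above the ledge, on the stud's axis. The cap's underside must end on this rigid face. Within 80 of the stud nothing but the stud stands higher than the hub.
- rack: Fixed drying rack, origin on the ledge under the stud axis, 22 below the seat; its x axis points to its pegs. White base 90 wide (y), from 45 on the -x side to 145 on the +x side of the stud, 10 high; four upright pegs, tops 65 above the ledge, stand 90 and 125 to +x, 32 either side of the centre line.
- stud_tip (a point): Tip of the upright steel stud, 31 above the seat. Shaft 18 diameter up to 18 above the seat, then a tapered nose down to 6 diameter at the tip. The cap's mouth goes over it with 1 clearance all round.
- balls (a point): On the stud axis, level with four sprung brass balls 10.5 above the seat that stand 3.5 out of the shaft. They meet the cap's lip when its underside is 15 above the seat; pushing on takes about 12 N, which drops off at 11 above the seat; nearing 5 above it the balls spring out over the lip (click) and even draw the cap down; then it meets the rigid hub and the force rises again.
- jug: White ceramic jug, 150 high, bystander; origin centre of its underside.
- bowl: Blue plastic bowl, 150 across, 55 high, bystander; origin centre of its underside.
- rolling_pin: Short wooden rolling pin lying on the ledge, 44 diameter, 300 long, bystander; origin on the ledge under its middle, at the start.
- scrubber_holder: Steel pot scrubber holder, 80 by 110 by 75 high, bystander; origin centre of its underside.
- soap: Green soap bottle, 160 high, 56 diameter, bystander; origin centre of its underside.
- mug: Terracotta mug, 85 high, bystander; origin centre of its underside.
- clothes_peg: White plastic clothes peg, 85 long, bystander; origin centre of its underside.

How it is judged:
By the outcome, as a careful person would: the job done as asked, in the order asked, and still so for the second after the job is handed in, while the arm keeps its last pose, push and grip.
It also fails if it takes over 48 s, if anything falls off the work surface, if the arm or the gripper's body presses on something with over 40 N, if the wrist force passes 120 N, or if a joint passes its speed limit or range.

### The arm

A 6-joint arm with a two-finger parallel gripper is mounted at the origin on the work surface. World frame = base frame: x ahead of the robot, y to its left, z up, the work surface at z = 0. Lengths are in mm, angles in rad, forces in N, time in s.
With the tool pointing down it reaches from about 250 to 725 mm from the base axis. Payload 4 kg.
Tool frame: the origin (TCP) lies at the very end of the fingers, on their centre line; the grasp point (between the pads) lies 19 mm behind it (env.hold_point_z is the distance from the TCP to the grasp point, in mm); z points along the fingers, y is the line along which they close (so a half turn about z gives the same grasp; the last joint's range is limited). The gripper opens to 85 mm and grips with 20 to 120 N. Pads are 22 mm wide; open, the fingers measure 114 mm over their backs; the gripper's body (76 mm by 85 mm) begins 54 mm behind the grasp point. The pads swing forward as they close: fully open they stand 13 mm farther back than shut.
Start: joints at [1.284, 0.241, 0.005, 1.335, 0, 1.571], TCP at [141.44, 479.577, 231.306] pointing down, gripper open.
Joint ranges: [-2.72, 2.72], [-1.05, 1.87], [-1.09, 1.28], [-1.99, 2.15], [-1.42, 1.44], [-3.14, 3.14]. Speed limits (rad/s): [2.79, 2.79, 3.14, 3.14, 3.14, 3.14].

### API

Orientations are given as a rotation vector (axis times angle).
In Python, from plant import env gives the robot as it stands. Calls block until the motion is done:
- env.movep(position, orientation): joint-space move of the TCP to a pose.
- env.movel(position, attitude=None, max_speed=150, f_stop=None): straight line of the TCP; attitude=None keeps the orientation; max_speed is the mean speed in mm/s. With f_stop (N) it stops when the force on the tool has changed by that much, and returns True; else False.
- env.move_joints(angles): joint-space move.
- env.gripper_to(opening, strength=None): finger opening in mm; strength is the grip in N (None keeps the last); returns when the fingers have stopped.
- env.wait(seconds).
- env.ik(position, orientation): joint angles nearest the present ones, or None.
- env.grab_frame(name): name is "scene" or "top" or "wrist"; returns a dict with "image" (420x560x3 uint8, red, green, blue), "fx", "fy", "cx", "cy" (pixels), "R" (3x3) and "t" (3): a world point X has camera coordinates R X + t. Camera axes: x right, y down, z forward; pixel columns grow to the right and rows downward; lengths in mm; the calibration is good to about 2 mm. A picture is of the moment at which its call begins. There is no depth.
A pose or a line that the arm cannot do raises env.PlanningError and nothing moves.
- env.finish_job(): hands the job in; it is judged then, once.
Readings, each from a call of its own:
- env.current_clock(): time.
- env.current_joints(): joint angles.
- env.current_dq(): joint speeds.
- env.current_joint_torque(): joint torques, N m.
- env.current_tcp_pos(): TCP position.
- env.current_eef_rot(): TCP orientation.
- env.current_contact_force(): force on the tool from outside, world axes, zero at the start.
- env.current_wrist_torque(): the same for the moment, N m.
- env.current_finger_gap(): finger opening in mm.
- env.current_grasp_force(): force on a finger pad.
Only numpy, scipy, OpenCV 4.12 (cv2) and the standard library are available. Lean on these libraries where they do the work, as an engineer would, in place of code of your own. Each camera call takes 0.05 s, during which the arm holds its last target. There are 200 camera calls.

## Working session

There is one attempt and no reset: what is moved stays moved. The work goes in short steps, each a Python script; the robot and the scene stay as the last script left them, time stands still between calls to the robot, and variables do not carry over. Pictures are saved under pics/ and viewed, at most 10 in all, crops included, and the job is handed in when it is done.

```bash
ls; mkdir -p pics
python3 - <<'E'
from plant import env
import cv2,pickle
for n in("top","scene"):
    f=env.grab_frame(n); pickle.dump(f,open(n+'.pkl','wb'))
    cv2.imwrite(f'pics/{n}0.png',f['image'][:,:,::-1])
    print(n,f['fx'],f['cx'],f['cy'],f['R'],f['t'])
print(env.current_clock(),env.current_eef_rot(),env.current_contact_force())
E
```

```text
pics
top 403.2024724366431 283.686320857472 207.56278677835002 [[-0.02872179 -0.99915595 -0.02936758]
 [-0.99546411  0.03125676 -0.08985662]
 [ 0.09069871  0.02665353 -0.99552164]] [  11.32539242  517.51949964 1314.10423488]
scene 406.1541002488941 282.19749836415104 212.962011364561 [[ 0.78870631  0.61472421  0.00751692]
 [ 0.35115686 -0.44043933 -0.82625786]
 [-0.50460997  0.6543144  -0.5632419 ]] [-381.97547078 -133.21021513 1351.81024365]
0.1 [-4.48948202e-01 -3.10909086e+00  2.89384514e-03] [ 0.61652973 -0.16520864 -1.15755346]
```

View pics/top0.png

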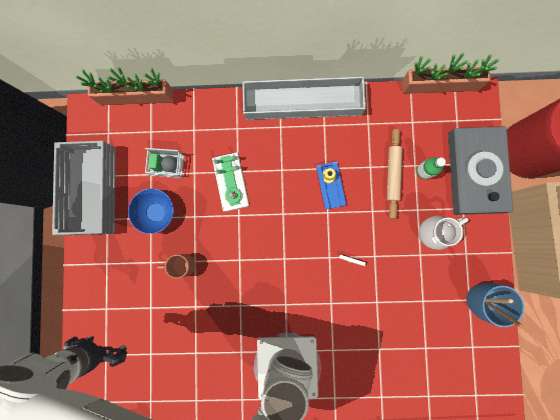

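View pics/scene0.png

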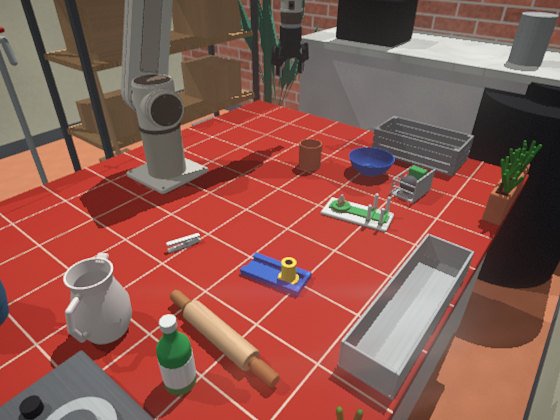

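Top view: the cap is at about (330,174) in the blue keeper (centre ~(332,185), open end facing down at ~(338,207)). The rack is at about (230,180), with the hub at (234,196) and its pegs towards the top of the image. The scene view agrees. Next I'll turn these into coordinates by colour.

```bash
cat > h.py <<'E'
import numpy as np,cv2,pickle
def ray(f,uv,z):
    R=np.array(f['R']);t=np.array(f['t'])
    d=R.T@np.array([(uv[0]-f['cx'])/f['fx'],(uv[1]-f['cy'])/f['fy'],1]);c=-R.T@t
    return c+d*(z-c[2])/d[2]
def proj(f,X):
    p=np.array(f['R'])@np.array(X)+np.array(f['t'])
    return np.array([f['fx']*p[0]/p[2]+f['cx'],f['fy']*p[1]/p[2]+f['cy']])
def mask(f,lo,hi,box=None):
    m=cv2.inRange(cv2.cvtColor(f['image'],cv2.COLOR_RGB2HSV),lo,hi)
    if box:
        k=np.zeros_like(m);x0,y0,x1,y1=box;k[y0:y1,x0:x1]=1;m*=k
    n,l,s,c=cv2.connectedComponentsWithStats(m)
    if n<2:return None,m*0
    i=1+s[1:,4].argmax();return c[i],(l==i).astype(np.uint8)
def rect(m):
    c=max(cv2.findContours(m,0,2)[0],key=cv2.contourArea)
    return cv2.minAreaRect(c)
E
python3 - <<'E'
from h import *
f=pickle.load(open('top.pkl','rb'))
_,m=mask(f,(100,120,60),(125,255,255),(300,150,360,220))
c=cv2.boxPoints(rect(m));print('keeper',c,[ray(f,p,12)[:2].round() for p in c])
_,m=mask(f,(20,120,80),(35,255,255),(300,150,360,220));print('cap',rect(m),ray(f,rect(m)[0],30))
_,m=mask(f,(40,60,60),(90,255,255),(205,185,260,215))
print('hub',rect(m),ray(f,rect(m)[0],22))
_,m=mask(f,(0,0,150),(180,60,255),(205,145,260,215))
c=cv2.boxPoints(rect(m));print('rack',c,[ray(f,p,10)[:2].round() for p in c])
I=f['image'][140:220,205:365];cv2.imwrite('pics/crop1.png',cv2.resize(I,None,fx=5,fy=5,interpolation=3)[:,:,::-1])
E
```

```text
keeper [[316.03452 165.4138 ]
 [336.09286 161.191  ]
 [345.25998 204.73476]
 [325.20163 208.95757]] [array([ 658., -117.]), array([ 670., -185.]), array([ 522., -209.]), array([ 510., -142.])]
cap ((329.0769348144531, 175.38462829589844), (12.943665504455566, 10.982503890991211), 78.69007110595703) [ 619.33518057 -157.90067936   30.        ]
hub ((232.5, 195.0), (20.0, 15.0), 90.0) [565.28275346 165.69703708  22.        ]
rack [[202.68842 158.54404]
 [240.23306 143.72379]
 [263.9329  203.76334]
 [226.38824 218.58359]] [array([695., 267.]), array([742., 138.]), array([534.,  62.]), array([488., 190.])]
```

View pics/crop1.png

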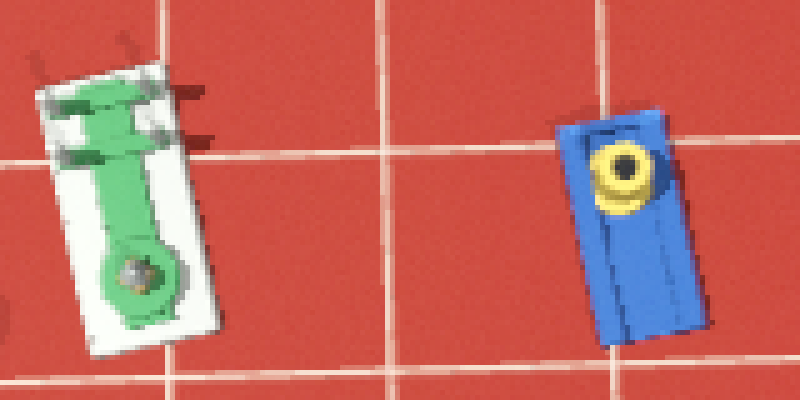

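```bash
cat >> h.py <<'E'
from scipy.spatial.transform import Rotation as Ro
def down(yaw):  # tool y axis along world heading yaw, z down
    y=np.array([np.cos(yaw),np.sin(yaw),0]);z=np.array([0,0,-1.]);x=np.cross(y,z)
    return Ro.from_matrix(np.column_stack([x,y,z])).as_rotvec()
E
python3 - <<'E'
from plant import env
from h import *
f=pickle.load(open('top.pkl','rb'))
cap=ray(f,(330,173.6),56);hub=ray(f,(233.2,195),22);print(cap,hub)
c=[ray(f,(205+u/5,140+v/5),10)[:2] for u,v in((37,92),(163,65),(220,328),(92,355))];print(np.round(c))
c=[ray(f,(205+u/5,140+v/5),16)[:2] for u,v in((556,128),(660,110),(708,326),(602,346))];print(np.round(c))
for yaw in(.16,.16+np.pi,.16+np.pi/2,.16-np.pi/2):
  for p in((cap[0],cap[1],190),(cap[0],cap[1],25),(hub[0],hub[1],190)): print(yaw,env.ik(p,down(yaw)))
E
```

```text
[ 620.71953092 -158.80233095   56.        ] [565.20683537 163.34846327  22.        ]
[[695. 234.]
 [710. 148.]
 [529. 113.]
 [514. 199.]]
[[ 656. -117.]
 [ 666. -187.]
 [ 520. -213.]
 [ 508. -143.]]
0.16 [-0.25046367  0.54367332  0.34872167  1.37584468  0.          1.16033265]
0.16 [-0.25046367  0.66355197  0.1086113   1.01585566  0.          1.16033265]
0.16 [0.28134077 0.435442   0.17497693 1.31033126 0.         1.6921371 ]
3.3015926535897933 [-0.25046367  0.54367332  0.34872167  1.37584468  0.         -1.98126   ]
3.3015926535897933 [-0.25046367  0.66355197  0.1086113   1.01585566  0.         -1.98126   ]
3.3015926535897933 [ 0.28134077  0.435442    0.17497693  1.31033126  0.         -1.44945555]
1.7307963267948965 [-2.50463675e-01  5.43673323e-01  3.48721672e-01  1.37584468e+00
 -4.44089210e-16 -4.10463675e-01]
1.7307963267948965 [-2.50463675e-01  6.63551970e-01  1.08611303e-01  1.01585566e+00
 -4.44089210e-16 -4.10463675e-01]
1.7307963267948965 [0.28134077 0.435442   0.17497693 1.31033126 0.         0.12134077]
-1.4107963267948966 [-2.50463675e-01  5.43673323e-01  3.48721672e-01  1.37584468e+00
 -4.44089210e-16  2.73112898e+00]
-1.4107963267948966 [-2.50463675e-01  6.63551970e-01  1.08611303e-01  1.01585566e+00
 -4.44089210e-16  2.73112898e+00]
-1.4107963267948966 [ 2.81340773e-01  4.35441997e-01  1.74976927e-01  1.31033126e+00
 -4.44089210e-16 -3.02025188e+00]
```

Run:
```python
from plant import env
from h import *
o=down(.17)
for n,p in(('whub',(565,164,200)),('wcap',(620,-159,200))):
    env.movep(p,o);env.wait(.3)
    f=env.grab_frame('wrist');pickle.dump(f,open(n+'.pkl','wb'))
    cv2.imwrite(f'pics/{n}.png',f['image'][:,:,::-1])
    print(env.current_clock(),env.current_tcp_pos(),-np.array(f['R']).T@f['t'],f['fx'])
    for X in((565,164,53),(565,164,22),(620,-159,56),(620,-159,11)):print(X,proj(f,X).round(1))
a,b=[pickle.load(open(n+'.pkl','rb'))['image'] for n in('whub','wcap')]
cv2.imwrite('pics/both.png',cv2.resize(np.hstack([a,b]),(800,300),interpolation=3)[:,:,::-1])
```

```text
2.3667 [564.82607345 164.50704044 200.06403518] [552.85487042 239.71545788 341.27266735] 354.0755085518503
(565, 164, 53) [276.5 185.9]
(565, 164, 22) [276.6 177.3]
(620, -159, 56) [275.8 472.3]
(620, -159, 11) [276.  434.7]
3.9583 [ 620.17210732 -158.02927312  200.10280459] [608.25883974 -82.73454861 341.2929276 ] 354.0755085518503
(565, 164, 53) [ 277.2 -372.8]
(565, 164, 22) [ 277.3 -313.2]
(620, -159, 56) [275.8 187.4]
(620, -159, 11) [276.1 175.1]
```

View pics/wcap.png

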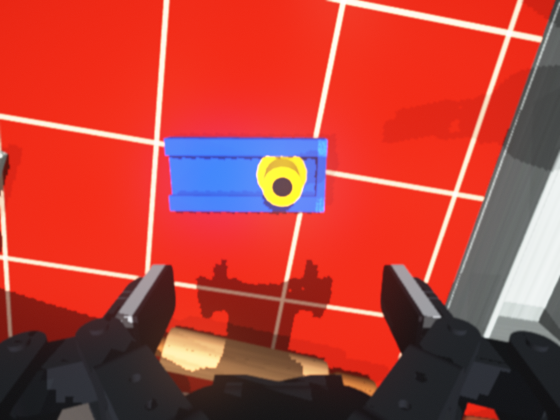

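View pics/whub.png

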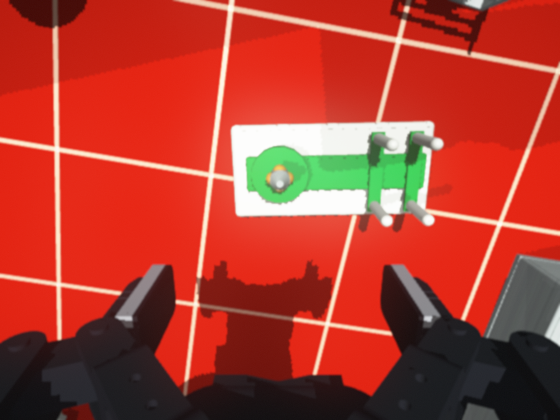

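Wrist views: the cap's black dot is at (282,186), with the slot running horizontally and its mouth on the left at x≈170. The hub is centred at about (279,174), with the stud tip near (280,182). I'll fit these more exactly.

Run:
```python
from h import *
f=pickle.load(open('wcap.pkl','rb'))
c,m=mask(f,(0,0,0),(180,255,110),(265,172,300,200));print('dot',c,m.sum(),ray(f,c,56))
_,m=mask(f,(20,120,80),(38,255,255),(240,140,320,220));
ct=max(cv2.findContours(m,0,1)[0],key=len)[:,0].astype(float)
# top disc: lower half of the contour, flange: upper part
q=ct[ct[:,1]>188];(e,ax,a)=cv2.fitEllipse(q.astype(np.float32)) if len(q)>5 else (None,0,0);print('top ell',e,ax,e and ray(f,e,56))
_,m=mask(f,(105,120,60),(130,255,255),(150,120,345,230));c4=cv2.boxPoints(rect(m));P=np.array([ray(f,p,16)[:2] for p in c4]);print(c4.round(1).tolist(),P.round(1).tolist())
L=sorted(range(4),key=lambda i:P[i,0]);n=P[L[:2]].mean(0);fr=P[L[2:]].mean(0);d=fr-n;print('near',n,'far',fr,'yaw',np.arctan2(d[1],d[0]),np.hypot(*d))
g=pickle.load(open('whub.pkl','rb'))
h=cv2.cvtColor(g['image'],cv2.COLOR_RGB2HSV)
_,m=mask(g,(45,120,60),(85,255,255),(225,130,300,220))
ct=max(cv2.findContours(m,0,1)[0],key=len)[:,0].astype(float)
W=np.array([ray(g,p,22)[:2] for p in ct]);
c0=np.array([565.,164])
from scipy.optimize import least_squares
w=W[abs(np.hypot(*(W-c0).T)-27)<6]
s=least_squares(lambda x:np.hypot(*(w-x[:2]).T)-x[2],[565,164,27],loss='soft_l1',f_scale=.5);print('hub fit',s.x,len(w),np.sqrt((s.fun**2).mean()))
cv2.imwrite('pics/stud.png',np.hstack([cv2.resize(x,(396,396),interpolation=cv2.INTER_NEAREST) for x in (g['image'][142:208,247:313],f['image'][142:208,249:315])])[:,:,::-1])
```

```text
dot [281.92920354 186.5       ] 226 [ 624.86477204 -157.38343166   56.        ]
top ell (281.63983154296875, 188.20864868164062) (34.19960403442383, 36.654911041259766) [ 624.88528985 -158.87724816   56.        ]
[[164.0, 138.0], [326.0, 138.0], [326.0, 211.0], [164.0, 211.0]] [[513.2, -141.3], [658.8, -115.9], [673.7, -184.7], [518.7, -211.7]]
near [ 515.96557461 -176.5051643 ] far [ 666.21216385 -150.3236282 ] yaw 0.17252475846846496 152.51068949903708
hub fit [563.57637529 166.3387454   25.74402582] 163 1.8438233632372367
```

View pics/stud.png

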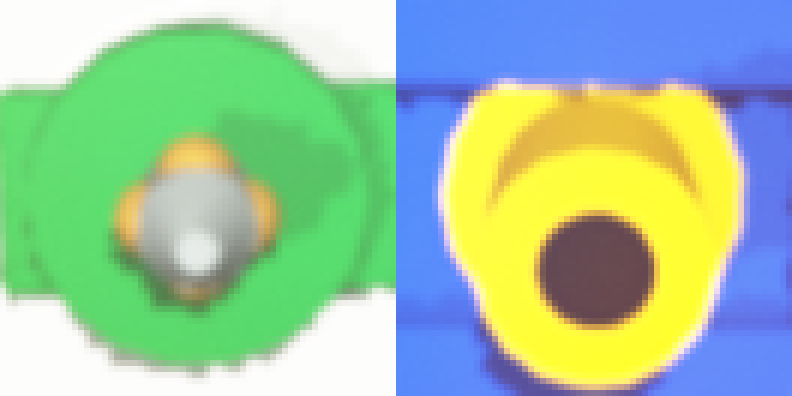

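The crop shows the hub circle centred at about (279.3,173.8) px and the stud tip at about (279.3,184). The cap dot matches the fit. Now I'll grip with the fingers closing along the slot and slide the cap out.

Run:
```python
from plant import env
from h import *
g=pickle.load(open('whub.pkl','rb'))
print('tip',ray(g,(279.4,184.1),53),'hub',ray(g,(279.4,173.9),22),'balls',ray(g,(279.3,178),32.5))
o=down(.1725);x,y=624.9,-158.
env.gripper_to(85)
env.movep((x,y,90),o)
print(env.movel((x,y,24),max_speed=80,f_stop=12),env.current_tcp_pos())
env.gripper_to(25,60)
print(env.current_finger_gap(),env.current_grasp_force(),env.current_tcp_pos(),env.current_contact_force(),env.current_clock())
f=env.grab_frame('wrist');pickle.dump(f,open('g.pkl','wb'));cv2.imwrite('pics/g.png',f['image'][:,:,::-1])
```

```text
tip [567.12589106 165.98311186  53.        ] hub [566.98536797 167.62171078  22.        ] balls [567.08021894 166.27765308  32.5       ]
False [ 625.4400369  -158.11626543   24.56805181]
31.93224250531789 59.77101311087608 [ 625.41012624 -158.09736461   24.6856531 ] [-1.10138442 -0.37255911  3.21377949] 6.2
```

View pics/g.png

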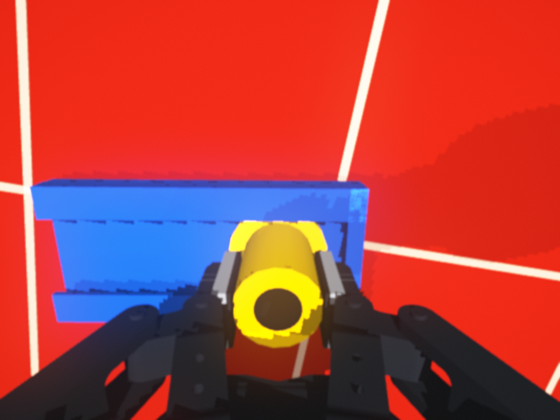

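Firm grasp: the cap is between the pads and the dot is at about (279,308). Sliding it out.

Run:
```python
from plant import env
from h import *
def dot(f):
    c,m=mask(f,(0,0,0),(180,255,110),(262,290,298,326));p=env.current_tcp_pos();return c,int(m.sum()),(ray(f,c,p[2]+31.3)-p).round(2)
print(dot(env.grab_frame('wrist')))
env.gripper_to(25,90)
p=np.array(env.current_tcp_pos());d=np.array([np.cos(.1715),np.sin(.1715),0])
for s in(50,100,150):
    r=env.movel(p-d*s,max_speed=60,f_stop=25)
    print(r,env.current_tcp_pos(),np.round(env.current_contact_force(),1),env.current_finger_gap(),env.current_clock())
    if r:break
print(dot(env.grab_frame('wrist')))
f=env.grab_frame('scene');cv2.imwrite('pics/out.png',cv2.resize(f['image'][180:320,160:400],None,fx=3,fy=3,interpolation=3)[:,:,::-1])
```

```text
(array([279.04139073, 308.16887417]), 1208, array([ 1.26,  1.7 , 31.3 ]))
False [ 575.24682904 -166.84651386   24.77623446] [-0.7  0.2  7.4] 31.6242017329677 7.4917
False [ 525.82046754 -175.38661288   24.7462169 ] [-1.6 -0.5  8.2] 31.359519802806656 8.475
False [ 477.78571676 -183.8081879    24.61108734] [-0.1 -0.6 -0.8] 31.260658647141586 9.4583
(array([279.03685504, 308.02047502]), 1221, array([ 1.13,  1.73, 31.3 ]))
```

View pics/out.png

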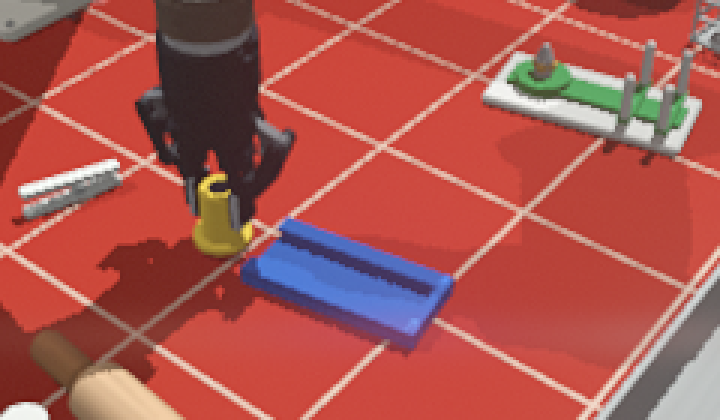

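The cap is clear of the rail, upright in the fingers. Lifting, carrying it over the stud, and looking again from closer.

Run:
```python
from plant import env
from h import *
p=np.array(env.current_tcp_pos());o=env.current_eef_rot()
env.movel((p[0],p[1],130),max_speed=120)
print(env.current_contact_force())
env.movep((565.9,164.3,130),down(.1725));env.wait(.3)
f=env.grab_frame('wrist');pickle.dump(f,open('c.pkl','wb'))
q=env.current_tcp_pos();print(q,env.current_clock(),env.current_finger_gap())
c,m=mask(f,(0,0,0),(180,255,110),(262,290,298,326));print('dot',c,ray(f,c,q[2]+31.3)-q)
print(proj(f,(566,164.3,22)),proj(f,(566,164.3,53)),proj(f,(566,164.3,32.5)))
cv2.imwrite('pics/c.png',cv2.resize(f['image'][120:340,200:360],None,fx=2.7,fy=2.7,interpolation=cv2.INTER_NEAREST)[:,:,::-1])
```

```text
[ 0.18536617 -0.34333836 -1.61066678]
[566.06730655 163.47889556 130.14256581] 12.2833 31.525916727765384
dot [279.04500818 308.00654664] [ 1.34809766  1.52034536 31.3       ]
[276.28391696 197.29130724] [276.10560871 210.99314029] [276.22824431 201.56938922]
```

View pics/c.png

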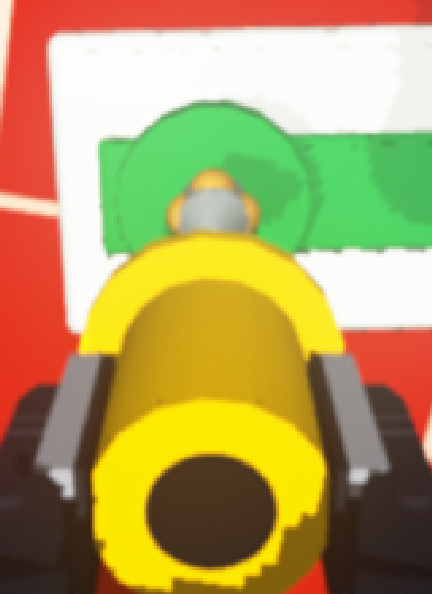

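Crop: the stud/balls column (~279.0) matches the cap dot column (279.05), so they line up sideways. For the image-vertical direction I'll use the hub's far edge at crop row ~100 (pixel row 157).

Run:
```python
from h import *
f=pickle.load(open('c.pkl','rb'))
_,m=mask(f,(45,100,40),(85,255,255),(240,140,318,210))
ct=max(cv2.findContours(m,0,1)[0],key=len)[:,0].astype(float)
from scipy.optimize import least_squares
W=np.array([ray(f,p,22)[:2] for p in ct if p[1]<168])
s=least_squares(lambda x:np.hypot(*(W-x).T)-27.3,[567,166],loss='soft_l1',f_scale=.3)
print('hub',s.x,len(W),np.abs(s.fun).round(2).max())
# ball far side: row of the top ball's outer edge
v=120+170/2.7; print('ball edge row',v); n=np.array([-np.sin(.1725),np.cos(.1725)])
print('from ball',ray(f,(279,v),32.5+3)[:2]-n*11.5)
print('cap est',np.array([566.07,163.48])+(1.35,1.52))
```

```text
hub [567.44817825 165.81347651] 46 0.79
ball edge row 182.96296296296296
from ball [567.43149875 167.42415427]
cap est [567.42 165.  ]
```

Run:
```python
from plant import env
from h import *
env.gripper_to(25,110)
T=np.array([566.05,164.35]);c=T.copy()
env.movel((*c,85),max_speed=60);env.wait(.2)
c+=T-env.current_tcp_pos()[:2];env.movel((*c,80),max_speed=30);env.wait(.2)
def st(r=None):print(r,env.current_tcp_pos().round(2),np.round(env.current_contact_force(),1),np.round(env.current_wrist_torque(),2),round(env.current_finger_gap(),2),env.current_clock())
print(c);st()
for z in(72,66,61,57.5):
    r=env.movel((*c,z),max_speed=20,f_stop=8);st(r)
    if r:break
```

```text
[565.6377623 164.2630696]
None [565.69 164.27  80.02] [ 0.9  0.1 -0.2] [ 0.04 -0.01  0.02] 30.89 14.1167
False [565.54 164.23  71.82] [-0.4 -1.  -1.3] [-0.04 -0.    0.02] 30.88 14.6667
False [565.48 164.23  65.79] [-0.3 -0.4 -0.8] [ 0.03 -0.02  0.05] 31.1 15.1167
False [565.46 164.22  60.77] [-0.2  0.5 -0.4] [ 0.02 -0.01 -0.02] 30.8 15.5167
False [565.82 164.53  57.39] [ 1.3  1.6 -2.6] [ 0.26 -0.18 -0.02] 30.81 15.8417
```

The mouth is on the shaft with low side forces. Pressing on in small steps, watching the force.

Run:
```python
from plant import env
from h import *
def st(r=None):print(r,env.current_tcp_pos().round(2),np.round(env.current_contact_force(),1),np.round(env.current_wrist_torque(),2),round(env.current_finger_gap(),2),round(env.current_clock(),2))
c=(566.,164.55)
for z in list(np.arange(56,38,-1.)):
    env.movel((*c,z),max_speed=25);st(round(z,1))
    F=env.current_contact_force()
    if F[2]>28 or np.hypot(F[0],F[1])>20:break
```

```text
56.0 [566.09 164.66  56.13] [0.4 0.6 0.6] [ 0.14 -0.07  0.02] 31.53 16.09
55.0 [566.36 165.01  55.46] [0.1 2.4 2.2] [ 0.48 -0.05 -0.02] 31.35 16.34
54.0 [566.54 165.09  55.01] [-0.9  1.3  5.3] [ 0.52  0.23 -0.  ] 31.12 16.59
53.0 [566.68 165.16  54.64] [-1.2  1.5  8.8] [ 0.41  0.44 -0.04] 30.97 16.84
52.0 [566.93 165.23  54.31] [-1.8  1.8 12. ] [ 0.38  0.63 -0.02] 30.95 17.09
51.0 [567.09 165.32  53.77] [-3.   1.8 13.4] [ 0.4   0.77 -0.04] 31.18 17.34
50.0 [567.   165.38  52.73] [-3.   2.8 12.9] [0.39 0.69 0.03] 31.31 17.59
49.0 [566.55 165.31  50.7 ] [-1.5  1.9  7.5] [ 0.57  0.37 -0.04] 30.87 17.84
48.0 [566.45 165.26  48.68] [0.6 3.4 3.7] [0.71 0.08 0.01] 30.94 18.09
47.0 [566.34 165.1   46.88] [0.7 4.2 2.1] [ 1.   -0.27  0.07] 30.99 18.34
46.0 [565.87 164.79  44.44] [ 3.6  5.1 -6.2] [ 1.12 -0.77 -0.01] 31.28 18.59
45.0 [565.59 164.72  42.72] [ 3.9  4.7 -8.5] [ 1.18 -0.89 -0.  ] 31.3 18.84
44.0 [565.65 164.61  42.05] [ 3.4  5.  -7. ] [ 1.09 -0.72 -0.04] 30.9 19.09
43.0 [565.73 164.52  41.72] [ 3.7  4.8 -5.7] [ 0.98 -0.69 -0.01] 31.18 19.34
42.0 [565.77 164.5   41.44] [ 2.8  3.8 -4.7] [ 0.92 -0.56 -0.02] 31.05 19.59
41.0 [565.92 164.45  41.06] [ 1.4  3.9 -2.1] [ 0.85 -0.29 -0.  ] 30.97 19.84
40.0 [565.96 164.54  40.84] [-2.2  3.4  4.9] [ 0.64  0.25 -0.02] 31.13 20.09
39.0 [565.97 164.59  40.81] [-3.4  2.6 11. ] [ 0.46  0.78 -0.01] 31.02 20.34
```

Past the click (force went negative) and on the hub. Now pressing firmly.

Run:
```python
from plant import env
from h import *
def st(r=None):print(r,env.current_tcp_pos().round(2),np.round(env.current_contact_force(),1),np.round(env.current_wrist_torque(),2),round(env.current_finger_gap(),2),round(env.current_grasp_force(),1),round(env.current_clock(),2))
c=(566.,164.4);z=38.
while env.current_contact_force()[2]<32 and z>33:
    env.movel((*c,z),max_speed=20);st(z);z-=1
for _ in range(3):env.wait(.5);st()
f=env.grab_frame('wrist');g=env.grab_frame('scene')
a=cv2.resize(f['image'][140:340,180:380],(400,400));b=cv2.resize(g['image'][150:250,310:410],(400,400),interpolation=3)
cv2.imwrite('pics/end.png',np.hstack([a,b])[:,:,::-1])
```

```text
38.0 [565.98 164.59  40.79] [-4.5  2.  16.2] [0.41 1.23 0.02] 30.83 112.4 20.59
37.0 [565.99 164.59  40.75] [-7.7  1.9 21.8] [0.37 1.69 0.03] 31.12 113.0 20.84
36.0 [566.04 164.6   40.76] [-9.   1.7 27.1] [ 0.2   2.13 -0.06] 30.71 113.6 21.09
35.0 [566.03 164.62  40.71] [-11.2   1.3  32.1] [ 0.07  2.63 -0.04] 30.82 114.3 21.34
None [566.03 164.59  40.71] [-11.6   1.   32.1] [ 0.06  2.59 -0.13] 30.87 114.2 21.84
None [566.02 164.58  40.68] [-10.7   0.2  31.7] [0.04 2.56 0.  ] 30.8 114.2 22.34
None [566.06 164.6   40.72] [-11.    0.7  31.8] [0.07 2.62 0.04] 31.27 114.2 22.84
```

View pics/end.png

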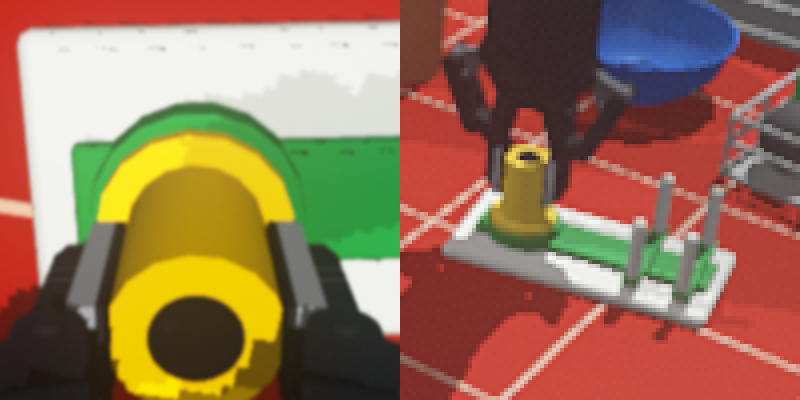

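The cap is sitting flat on the green hub, still gripped, with a steady 32 N pressing down. Handing in.

```bash
python3 -c "
from plant import env
print(env.finish_job())"
```

```text
the job is handed in; nothing more can be done
None
```

The yellow cap was slid out of its keeper, pressed past the click and seated on the green hub; I handed it in at about 23 s of the 48 s limit, still gripped (about 114 N) and pressed down at about 32 N, and the other things on the ledge were not touched.

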